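# Pin the shaker's platform for moving

### The arm

A 6-joint arm with a two-finger parallel gripper is mounted at the origin on the work surface. World frame = base frame: x ahead of the robot, y to its left, z up, the work surface at z = 0. Lengths are in mm, angles in rad, forces in N, time in s.
With the tool pointing down it reaches from about 350 to 975 mm from the base axis. Payload 7.1 kg.
Tool frame: the origin (TCP) lies at the very end of the fingers, on their centre line; the grasp point (between the pads) lies 19 mm behind it; x points along the fingers, y is the direction in which the jaws open and shut, and the axes are right-handed (so a half turn about x gives the same grasp; the last joint's range is limited). The gripper opens to 88 mm and grips with 3 to 60 N. Pads are 20 mm wide; open, the fingers measure 115 mm over their backs; the gripper's body (75 mm by 178 mm) begins 61 mm behind the grasp point.
Start: joints at [-1.137, 0.423, 1.63, -0, 1.089, -0.019], TCP at [273.442, -561.991, 222.675] pointing down, gripper open.
Joint ranges: [-3, 3], [-0.9, 2.11], [0.09, 2.58], [-1.31, 4.45], [0.11, 2.69], [-2.54, 2.54]. Speed limits (rad/s): [2.39, 2.39, 3.01, 3.14, 3.14, 3.14].

### API

Orientations are given as a rotation vector (axis times angle).
In Python, from workcell import ctrl gives the robot as it stands. The module is installed in compiled form; this text tells all that it offers.
- The arm moves only by the tool carry_out, never from a script. Its argument "commands" is a list of rows, each a list of 6 numbers: the shift along the tool's x, y, z in m, then the turn, a rotation vector about the tool's x, y, z in degrees. In form: [[tx, ty, tz, rx, ry, rz], ...]. A call has 1 to 8 rows; each row shifts and turns the pose as measured when the row begins, along the tool's axes as they then stand; what a row does not reach is not made up. A row lasts 1/8 s, in which the tool goes at most 62.5 mm and 10.7 degrees, less where a joint would pass 70% of its speed; a pose out of reach is approached as far as the arm can. A call with a gripper value outside its range is refused whole. "grip" is the closure, from 0 (fully open) to 1 (shut), set as the call begins (left out, the last holds). The fingers move at their own pace and stop on an object; the grip force is fixed at half the most. Time passes only in rows, so rows that do not move let the fingers close. It gives the time, the measured TCP pose, the force and the opening at its end, in the units of the state.
- ctrl.get_obs(): the state, without advancing time (a new reading comes with each control period).
- ctrl.get_image(name): name is "scene" or "top"; returns a dict with "pixels" (420x560x3 uint8, blue, green, red), "intrinsics" (3x3 intrinsics, pixels), "dist_coeffs" ([k1, k2, p1, p2, k3] as OpenCV has them; the pictures are not rectified), "rvec" (rotation vector, rad) and "tvec" (3), from world to camera coordinates, as OpenCV has them. Camera axes: x right, y down, z forward; pixel columns grow to the right and rows downward; lengths in mm; the calibration is good to about 2 mm. A picture is of the moment at which its call begins. There is no depth.
- ctrl.close_job(): hands the job in, once; it reports no verdict.
The state is a dict: "t": time; "qpos": joint angles; "qvel": joint speeds; "joint_torque": joint torques, N m; "ee_pos": TCP position; "orientation": TCP orientation; "ft_force": force on the tool from outside, world axes, zero at the start; "moment": the same for the moment, N m; "width": finger opening in mm.
Only numpy, scipy, OpenCV 4.12 (cv2) and the standard library are available. Lean on these libraries where they do the work, as an engineer would, in place of code of your own. Each camera call takes 0.05 s, during which the arm holds its last target. There are 200 camera calls.

### The job

The shaker is going to be moved, so first lift the lidded steel canister off its platform by the handle and set it down gently and upright on the white tile. Then take the lock pin (the one with the straight round grip) from the orange rack and stand it in the sleeve on the shaker's front housing, slide the platform sideways until the hidden hole in its rail comes under the pin, and leave the pin fully home through the rail with its collar down on the sleeve. Leave the knobbed plug and the other things on the bench alone.

Things in the scene. Friction and masses are not known exactly. Their poses are not given: they have to be found in the camera images.
- shaker: white laboratory shaker fixed to the bench, about 212 x 260 mm; origin on the bench under its middle, z up, y along the platform's slide, x away from its lock housing. The grey housing (56 mm in x, 180 mm in y, 90 mm high) stands at its front, centred on x = -128 mm, with an upright aluminium sleeve (42 x 42 mm, top 110 mm above the bench) in its middle
- sleeve_top (a point): centre of the sleeve's round mouth, level with its top, at x = -128, y = 0, z = 110 mm of the shaker. The bore, 17 mm wide with a 3 mm chamfer, goes straight down 33 mm to the platform's rail. A pin standing on the rail has its collar 27 mm above the sleeve; in the housing under the rail is a matching hole 34 mm deep
- platform_edge (a point): middle of the upper edge of the platform's -y outer face, 103 mm above the bench. The platform is an aluminium tray 170 mm in x (x = -75 to 95 mm of the shaker) and 180 mm in y, its floor 78 mm above the bench, its rim 6 mm thick and 25 mm high inside; the white base's top below it is at 62 mm. Axes as the shaker's
- platform (a joint): platform offset from mid-travel along the shaker's y, m, -0.05 to 0.05 (end stops). It starts near its -y end, slides stiffly (about 3 N) and stays where left. Its steel rail, hidden in the housing, moves with it and has one 19 mm hole. Rails are clamped differently on each shaker: the hole comes under the sleeve at an unknown value between -0.025 and 0.025; the pin then drops, locking it
- canister: lidded steel canister, 89 mm across, 75 mm high, about 0.45 kg, standing on the platform; origin at the centre of its underside, z up. A stiff loop handle rises above the lid along its y
- canister_handle (a point): middle of the handle's black grip bar, 119 mm above the canister's underside: 10 mm thick in x, 66 mm long in y, 12 mm high; 38 mm free below it; axes as the canister's
- tile: white ceramic tile fixed on the bench, 130 x 130 x 8 mm; origin at the centre of its underside
- rack: orange rack fixed on the bench, 60 x 140 mm, 66 mm high, with two 19 mm holes 34 mm either side of its middle along its y; one holds the lock pin, the other the plug; origin at the centre of its underside
- pin: steel lock pin, 106 mm long, 0.14 kg: shank 14 mm thick and 60 mm long with a chamfered tip, then a collar 34 mm across and 6 mm thick, then a straight round grip 24 mm thick and 40 mm long; origin at its tip, z along it towards the grip. It hangs upright in the rack by its collar
- pin_collar (a point): centre of the underside of the pin's collar, 60 mm from the tip
- pin_grip (a point): a good point to take the pin by, on its axis 90 mm from the tip (the top is at 106 mm)
- plug: steel plug hanging in the rack's other hole, like the pin but with a thin neck and a flat knob 38 mm across on top, 98 mm long; origin at its tip; to be left alone
- bottle: clear bottle with white cap, 68 mm across, 150 mm high; origin under its centre; to be left alone
- beaker: black open beaker, 80 mm across, 90 mm high; origin under its centre; to be left alone
- tube_rack: low lilac tube rack, 60 x 190 x 52 mm; origin under its centre; to be left alone
There are look-alikes about, which are no part of the job. What is shaped like the canister but green or turquoise is not meant.

How it is judged:
By the outcome, as a careful person would: the job done as asked, in the order asked, and still so for the second after the job is handed in, with the robot touching nothing.
It also fails if it takes over 72 s, if anything falls off the work surface, if the arm or the gripper's body presses on something with over 40 N, if the wrist force passes 120 N, or if a joint passes its speed limit or range.

## Working session

There is one attempt and no reset: what is moved stays moved. The work goes in short steps, Python scripts to look and compute and a tool call to move; the robot and the scene stay as the last step left them, time stands still between calls to the robot, and variables do not carry over. Pictures are saved under pics/ and viewed, about 8 in all and at most 12, crops included, and the job is handed in when it is done.

Besides the shell and the picture viewer there is one more tool, called after "Request:" as name(argument=value, ...) on one line, values as JSON. carry_out: Moves the arm, as the interface text tells. Its arguments: {"type":"object","properties":{"commands":{"type":"array"},"grip":{"type":"number"}},"required":["commands"]}

```bash
mkdir -p pics; cat > h.py <<'E'
import numpy as np, cv2, sys
from workcell import ctrl
def shot(n):
    im=ctrl.get_image(n); return im
def ray(im,u,v):
    p=cv2.undistortPoints(np.array([[[u,v]]],float),np.array(im["intrinsics"],float),np.array(im["dist_coeffs"],float))[0,0]
    R=cv2.Rodrigues(np.array(im["rvec"],float))[0]; t=np.array(im["tvec"],float).reshape(3)
    return -R.T@t, R.T@np.array([p[0],p[1],1])
def atz(im,u,v,z):
    c,d=ray(im,u,v); return c+d*(z-c[2])/d[2]
def proj(im,P):
    return cv2.projectPoints(np.array(P,float).reshape(-1,1,3),np.array(im["rvec"],float),np.array(im["tvec"],float),np.array(im["intrinsics"],float),np.array(im["dist_coeffs"],float))[0][:,0]
def crop(im,u0,v0,u1,v1,s,fn):
    cv2.imwrite(fn,cv2.resize(im["pixels"][v0:v1,u0:u1],None,fx=s,fy=s,interpolation=cv2.INTER_CUBIC))
E
python3 - <<'E'
from h import *
import pickle
ims={n:shot(n) for n in("scene","top")}
pickle.dump(ims,open("i0.pkl","wb"))
a=np.vstack([ims["top"]["pixels"]]);cv2.imwrite("pics/top.png",cv2.resize(a,(800,600)));cv2.imwrite("pics/scene.png",cv2.resize(ims["scene"]["pixels"],(800,600)))
for n in ims: print(n,ray(ims[n],280,210))
o=ctrl.get_obs();print(o)
E
```

```text
scene (array([1624.45138351, -492.72160849,  859.7719551 ]), array([-0.75477689,  0.36583917, -0.54465708]))
top (array([ 497.74270063,   11.76833272, 1338.30315088]), array([ 0.07307854,  0.00775002, -0.99754776]))
{'t': 0.1, 'qpos': array([-1.13698291e+00,  4.23801513e-01,  1.63056589e+00,  6.81326789e-06,
        1.08861380e+00, -1.89962580e-02]), 'qvel': array([-0.00024916, -0.00328249,  0.00025584, -0.00145888, -0.0003885 ,
       -0.00178698]), 'joint_torque': array([-2.64710936e-03, -5.45618570e+01, -2.74324179e+01,  6.44029467e-02,
        1.87463744e-02, -3.81529048e-05]), 'ee_pos': array([ 273.25646977, -561.55981648,  221.97501036]), 'orientation': array([ 1.97029336,  0.45530256, -1.97085964]), 'ft_force': array([ 0.83196159, -0.31739259,  0.19558435]), 'moment': array([0.01468389, 0.0263655 , 0.07087456]), 'width': 87.67081251801372}
```

View pics/top.png

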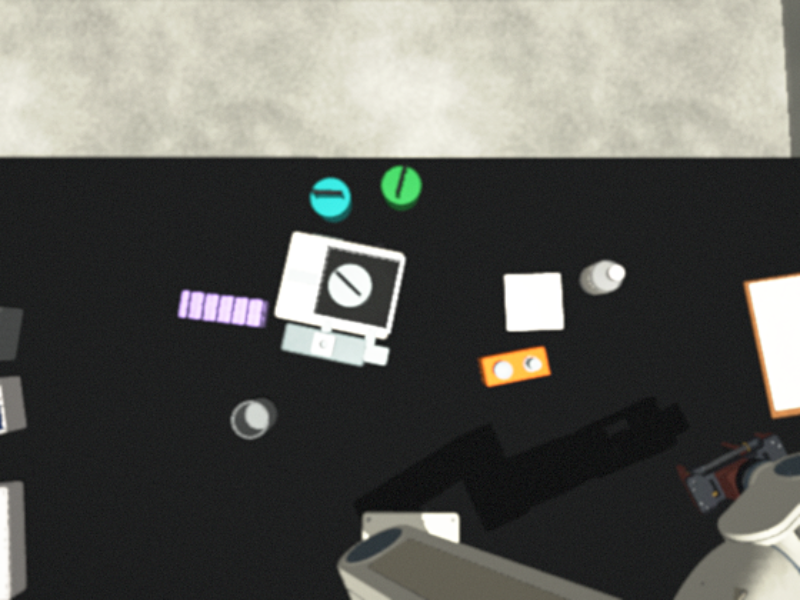

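View pics/scene.png

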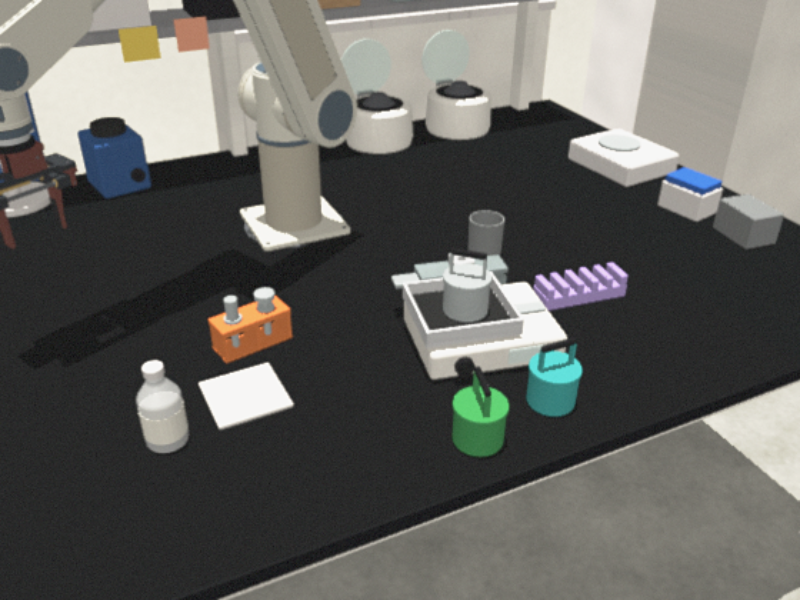

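The top view shows the steel canister on the platform at (349,285), with the turquoise (330,198) and green (401,187) look-alikes behind it. The rack holds a wide knob at (503,369), which is the plug, and a narrower grip at (532,363), which is the pin. In the scene view the slim grip is at (231,308) and the knob at (264,298). I'll check these choices in enlarged crops.

```bash
python3 - <<'E'
from h import *
import pickle
ims=pickle.load(open("i0.pkl","rb"))
crop(ims["top"],185,155,405,275,3.6,"pics/topc.png")
a=ims["scene"]["pixels"]
L=cv2.resize(a[195:305,135:215],None,fx=5,fy=5,interpolation=cv2.INTER_CUBIC)
R=cv2.resize(a[170:280,265:345],None,fx=5,fy=5,interpolation=cv2.INTER_CUBIC)
cv2.imwrite("pics/scc.png",np.hstack([L,R]))
E
```

```text
(no output)
```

View pics/topc.png

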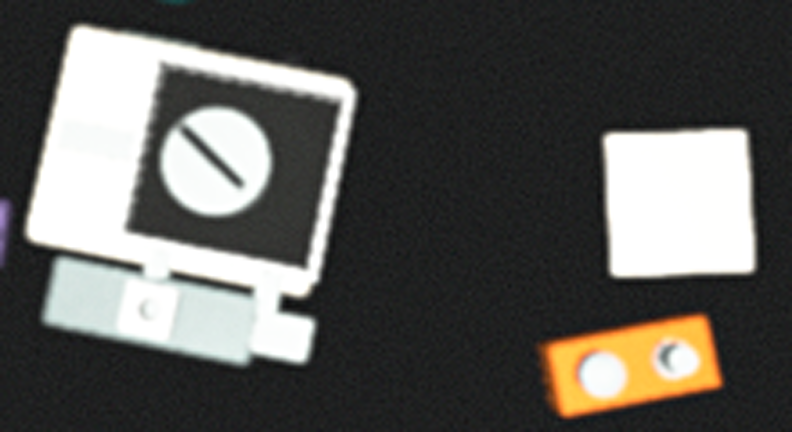

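View pics/scc.png

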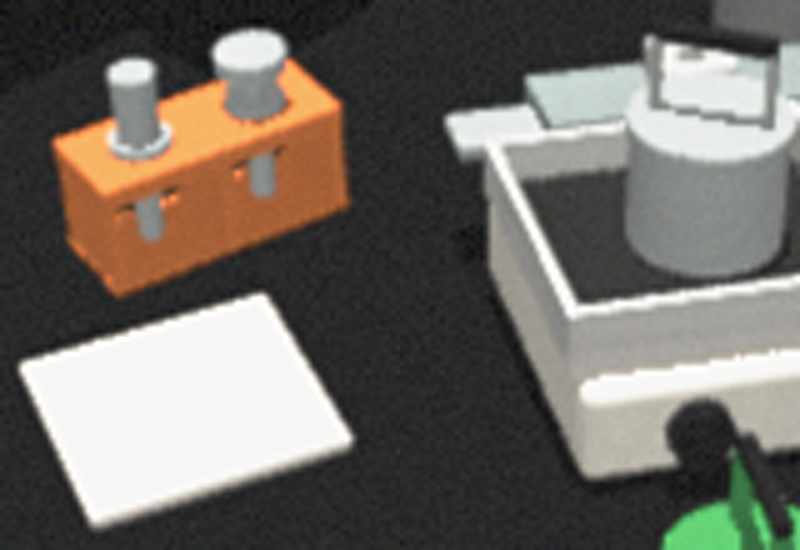

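The crops confirm it: the pin is the straight grip with a visible collar, on the rack's -y side at topc (681,358). The handle bar runs from (182,127) to (242,186), and the sleeve bore is at (148,309). Next I'll compute positions.

```bash
python3 - <<'E'
from h import *
import pickle
np.set_printoptions(precision=1,suppress=True)
ims=pickle.load(open("i0.pkl","rb"));T=ims["top"];S=ims["scene"]
t=lambda u,v,z:atz(T,185+(u+.5)/3.6-.5,155+(v+.5)/3.6-.5,z)
def tri(a,b):
    c1,d1=ray(T,185+(a[0]+.5)/3.6-.5,155+(a[1]+.5)/3.6-.5);c2,d2=ray(S,b[0],b[1])
    k=np.linalg.lstsq(np.c_[d1,-d2],c2-c1,rcond=None)[0];p,q=c1+d1*k[0],c2+d2*k[1];return (p+q)/2,p-q
print("handle",t(182,127,203),t(242,186,203))
print("lid",t(216,161,153))
print("bore",t(148,309,110),"sl",*[t(*p,110) for p in((123,280),(178,287),(171,338),(118,331))])
print("hous",*[t(*p,90) for p in((55,256),(43,322))])
print("tile",*[t(*p,8) for p in((604,133),(747,129),(755,271),(610,277))])
print("rack",*[t(*p,66) for p in((552,345),(708,316),(722,385),(565,417))])
print("pintop",t(683,358,112),"collar",t(674,358,72),"plug",t(602,375,104))
print("edge",*[t(*p,103) for p in((356,92),(316,285))])
print("pintri",tri((683,358),(135+132/5,195+70/5)))
print("bartri",tri((212,157),(265+(312)/5,170+44/5)))
R=cv2.Rodrigues(ctrl.get_obs()["orientation"])[0];print(R)
# scene projection check
print(proj(S,[t(182,127,203),t(242,186,203),t(148,309,110),t(683,358,112)]))
E
```

```text
handle [639.2 150.7 203. ] [591.5 101.9 203. ]
lid [616.7 127.9 153. ]
bore [492.8 189.4 110. ] sl [517.7 211.3 110. ] [511.7 163.8 110. ] [468.  169.2 110. ] [473.9 214.9 110. ]
hous [539.  274.7  90. ] [481.3 284.   90. ]
tile [ 658.2 -223.7    8. ] [ 662.1 -358.5    8. ] [ 528.5 -362.6    8. ] [ 522.7 -227.2    8. ]
rack [ 461.2 -164.2   66. ] [ 487.1 -303.4   66. ] [ 426.3 -314.5   66. ] [ 398. -175.   66.]
pintop [ 451.7 -269.8  112. ] collar [ 450.2 -271.1   72. ] plug [ 436.8 -201.7  104. ]
edge [682.8  10.4 103. ] [513.7  44.9 103. ]
pintri (array([ 452.1, -268.8,  111.6]), array([-0.7, -2.1,  0.5]))
bartri (array([616.6, 128.4, 191. ]), array([-1. , -1.9, -0.3]))
[[-0.   0.4 -0.9]
 [ 0.  -0.9 -0.4]
 [-1.  -0.  -0. ]]
[[339.3 176.9]
 [313.3 172.5]
 [322.3 179.6]
 [160.5 208.8]]
```

Request:
carry_out(commands=[[-0.05,0,0,-10.4,0,0],[-0.05,0,0,-10.4,0,0],[0,-0.0155,-0.0485,0,0,0],[0,-0.0155,-0.0485,0,0,0],[0,-0.0155,-0.0485,0,0,0],[0,-0.0155,-0.0485,0,0,0],[0,-0.0155,-0.0485,0,0,0],[0,-0.0155,-0.0485,0,0,0]], grip=0)

```text
t: 1.1
ee_pos: [403.1, -278.2, 323.0]
orientation: [1.738, 0.764, -1.737]
ft_force: [0.5, -0.9, -0.5]
width: 87.8
```

```bash
cat >> h.py <<'E'
def go(x,y,z,a,quiet=0):
    """remaining shift in tool axes (mm) and turn (deg) to TCP x,y,z with jaw direction a (deg), tool down"""
    o=ctrl.get_obs();R=cv2.Rodrigues(o["orientation"])[0];c,s=np.cos(np.radians(a)),np.sin(np.radians(a))
    G=np.array([[0,c,s],[0,s,-c],[-1,0,0]])
    np.set_printoptions(precision=2,suppress=True)
    print("t",o["t"],"pos",o["ee_pos"],"yaw",np.degrees(np.arctan2(R[1,1],R[0,1])),"F",o["ft_force"],"w",o["width"],"q",o["qpos"])
    d=np.array([x,y,z])-o["ee_pos"]
    print("shift tool now",R.T@d,"in goal axes",G.T@d,"turn",np.degrees(cv2.Rodrigues(R.T@G)[0].ravel()))
E
python3 -c "
from h import *
go(616,127,330,-44.3)"
```

```text
t 1.1 pos [ 403.14 -278.15  322.96] yaw -42.88947270476694 F [ 0.46 -0.92 -0.5 ] w 87.84774398410958 q [-0.63  0.11  1.81  0.    1.23  0.12]
shift tool now [  -5.14 -119.82 -441.73] in goal axes [  -7.04 -130.62 -438.63] turn [ 1.41 -0.15  0.33]
```

Request:
carry_out(commands=[[0,-0.015,-0.055,1.4,0,0],[0,-0.015,-0.055,0,0,0],[0,-0.016,-0.055,0,0,0],[0,-0.016,-0.055,0,0,0],[0,-0.016,-0.055,0,0,0],[0,-0.016,-0.055,0,0,0],[0,-0.016,-0.055,0,0,0],[0,-0.016,-0.035,0,0,0]])

```text
t: 2.1
ee_pos: [609.1, 125.8, 322.9]
orientation: [1.752, 0.745, -1.756]
ft_force: [-0.2, -0.4, 0.5]
width: 87.8
```

```bash
python3 -c "
from h import *
go(616.5,127.5,178,-44.3)"
```

```text
t 2.1 pos [609.09 125.79 322.87] yaw -44.3107444739611 F [-0.24 -0.41  0.51] w 87.81589789455911 q [0.18 0.33 1.54 0.01 1.28 0.95]
shift tool now [144.84   5.09  -6.3 ] in goal axes [144.87   4.1   -6.4 ] turn [-0.01 -0.04  0.39]
```

Request:
carry_out(commands=[[0.02,0.004,-0.006,0,0,0.4],[0.03,0,0,0,0,0],[0.03,0,0,0,0,0],[0.03,0,0,0,0,0],[0.02,0,0,0,0,0],[0.012,0,0,0,0,0],[0.003,0,0,0,0,0]])

```text
t: 2.98
ee_pos: [615.8, 131.7, 170.9]
orientation: [1.746, 0.743, -1.751]
ft_force: [1.1, -0.3, -0.6]
width: 88.3
```

```bash
python3 -c "
from h import *
go(616.5,127.5,178,-44.3)
im=shot('scene');crop(im,260,130,380,220,6.6,'pics/h.png')"
```

```text
t 2.975 pos [615.84 131.7  170.94] yaw -43.98617314978981 F [ 1.07 -0.27 -0.57] w 88.32107562541256 q [0.19 0.49 1.65 0.   1.   0.96]
shift tool now [-7.06  3.38  2.57] in goal axes [-7.06  3.41  2.54] turn [0.31 0.1  0.1 ]
```

View pics/h.png

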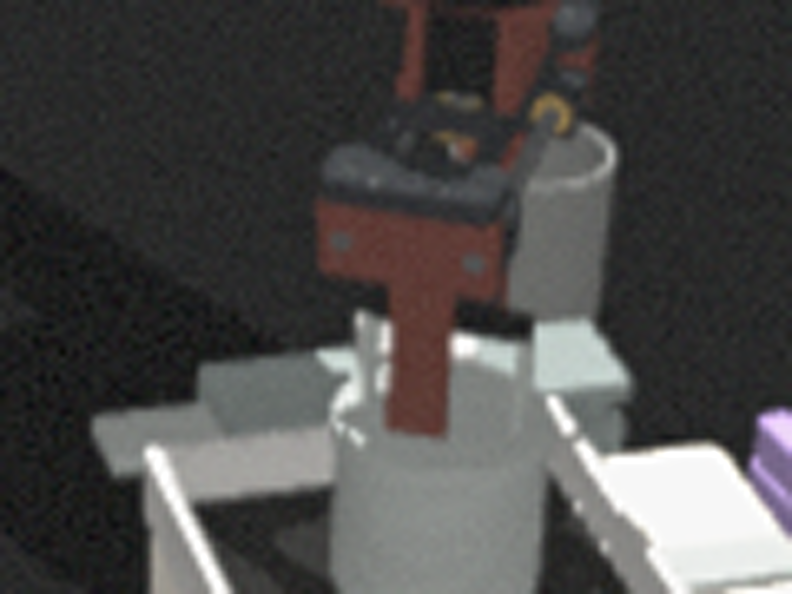

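The finger straddles the handle bar near (420,370) and the tip is clear of the lid. I'll trim the position and close.

Request:
carry_out(commands=[[-0.006,0.0035,0.0025,0,0,0],[0,0,0,0,0,0]])

```text
t: 3.28
ee_pos: [617.8, 127.4, 179.1]
orientation: [1.749, 0.743, -1.748]
ft_force: [0.4, -0.1, 0.3]
width: 87.4
```

Request:
carry_out(commands=[[0,0,0,0,0,0],[0,0,0,0,0,0],[0,0,0,0,0,0],[0,0,0,0,0,0],[0,0,0,0,0,0],[0,0,0,0,0,0],[0,0,0,0,0,0],[0,0,0,0,0,0]], grip=1)

```text
t: 4.28
ee_pos: [618.2, 127.6, 180.3]
orientation: [1.751, 0.742, -1.746]
ft_force: [-0.4, 1.2, 1.0]
width: 11.5
```

Request:
carry_out(commands=[[-0.008,0,0,0,0,0],[-0.015,0,0,0,0,0],[-0.025,0,0,0,0,0],[-0.03,0,0,0,0,0],[-0.02,0,0,0,0,0],[-0.01,0,0,0,0,0],[0,0.01,0.01,0,0,0]])

```text
t: 5.15
ee_pos: [616.7, 113.0, 293.2]
orientation: [1.747, 0.744, -1.749]
ft_force: [-0.4, -0.2, -4.5]
width: 9.7
```

Request:
carry_out(commands=[[0,0.02,0.023,0,0,0],[0,0.024,0.028,0,0,0],[0,0.024,0.028,0,0,0],[0,0.024,0.028,0,0,0],[0,0.024,0.028,0,0,0],[0,0.024,0.028,0,0,0],[0,0.024,0.028,0,0,0],[0,0.024,0.028,0,0,0]])

```text
t: 6.15
ee_pos: [593.1, -188.9, 284.7]
orientation: [1.734, 0.75, -1.763]
ft_force: [0.5, 0.8, -5.4]
width: 9.4
```

```bash
python3 -c "
from h import *
go(593,-293,150,-44.3)"
```

```text
t 6.15 pos [ 593.07 -188.94  284.71] yaw -43.84415309588385 F [ 0.54  0.78 -5.41] w 9.423134754315887 q [-0.32  0.36  1.57 -0.01  1.22  0.44]
shift tool now [134.77  73.53  73.52] in goal axes [134.71  72.63  74.52] turn [0.46 0.67 0.64]
```

Weight of about 4.5 N, so the canister is held. On to the tile.

Request:
carry_out(commands=[[0,0.022,0.022,0.4,0.6,0.6],[0.01,0.02,0.02,0,0,0],[0.02,0.012,0.012,0,0,0],[0.025,0.006,0.006,0,0,0],[0.025,0,0,0,0,0],[0.015,0,0,0,0,0],[0.005,0,0,0,0,0],[0,0,0,0,0,0]])

```text
t: 7.15
ee_pos: [586.7, -281.1, 172.3]
orientation: [1.748, 0.744, -1.767]
ft_force: [-0.3, 0.5, -4.7]
width: 9.7
```

```bash
python3 -c "
from h import *
go(593,-293,112,-44.3)
im=shot('scene');crop(im,120,190,260,310,5,'pics/t.png')"
```

```text
t 7.15 pos [ 586.72 -281.09  172.29] yaw -44.552640675589885 F [-0.33  0.51 -4.7 ] w 9.747478571824178 q [-0.46  0.52  1.6  -0.    1.04  0.31]
shift tool now [60.15 13.53  3.71] in goal axes [60.29 12.81  4.14] turn [-0.25  0.35  0.67]
```

View pics/t.png

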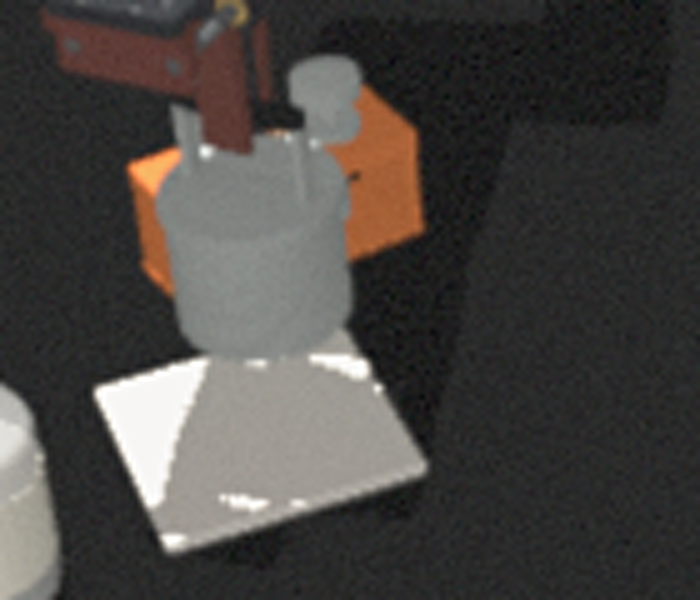

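The canister hangs nearly upright above the tile, with its body centred at about (255,260). I'll centre it and lower it slowly.

Request:
carry_out(commands=[[0,0.012,0.004,-0.2,0.4,0.6],[0.01,0.001,0,0,0,0],[0.018,0,0,0,0,0],[0.015,0,0,0,0,0],[0.006,0,0,0,0,0],[0.002,0,0,0,0,0],[0,0,0,0,0,0]])

```text
t: 8.07
ee_pos: [594.9, -294.1, 119.2]
orientation: [1.754, 0.737, -1.749]
ft_force: [-0.8, 0.1, -4.3]
width: 9.7
```

```bash
python3 -c "
from h import *
go(593,-293,110,-44.3)"
```

```text
t 8.075 pos [ 594.89 -294.11  119.2 ] yaw -44.303848130065944 F [-0.8   0.14 -4.34] w 9.67033731972458 q [-0.48  0.6   1.6   0.    0.94  0.29]
shift tool now [ 9.19 -2.15  0.55] in goal axes [ 9.2  -2.13  0.53] turn [-0.   -0.13 -0.12]
```

Request:
carry_out(commands=[[0.003,-0.001,0,0,0,0],[0.003,-0.001,0,0,0,0],[0.0025,0,0,0,0,0],[0.0015,0,0,0,0,0],[0.001,0,0,0,0,0]])

```text
t: 8.7
ee_pos: [594.5, -292.9, 110.1]
orientation: [1.756, 0.735, -1.746]
ft_force: [-3.2, 1.4, 8.9]
width: 9.9
```

Request:
carry_out(commands=[[-0.001,0,0,0,0,0],[0,0,0,0,0,0]])

```text
t: 8.95
ee_pos: [594.7, -293.1, 111.3]
orientation: [1.756, 0.734, -1.746]
ft_force: [0.1, 0.4, -4.8]
width: 9.8
```

Request:
carry_out(commands=[[0,0,0,0,0,0],[0,0,0,0,0,0],[0,0,0,0,0,0],[0,0,0,0,0,0],[0,0,0,0,0,0],[0,0,0,0,0,0],[0,0,0,0,0,0]], grip=0)

```text
t: 9.82
ee_pos: [596.1, -293.9, 112.7]
orientation: [1.757, 0.731, -1.743]
ft_force: [-0.7, 0.9, 0.1]
width: 76.2
```

Request:
carry_out(commands=[[-0.01,0,0,0,0,0],[-0.03,0,0,0,0,0],[-0.04,0,0,0,0,0],[-0.04,0,0,0,0,0],[-0.01,0,0,0,0,0]])

```text
t: 10.45
ee_pos: [594.5, -293.3, 247.6]
orientation: [1.757, 0.732, -1.744]
ft_force: [0.1, 0.1, 0.5]
width: 87.6
```

```bash
python3 -c "
from h import *
go(451.5,-269.5,170,-13)
im=shot('scene');crop(im,120,190,260,310,5,'pics/t2.png')"
```

```text
t 10.45 pos [ 594.45 -293.26  247.6 ] yaw -44.30287984906481 F [0.13 0.13 0.46] w 87.64795276340477 q [-0.48  0.45  1.53  0.    1.16  0.3 ]
shift tool now [  76.34 -119.5    83.15] in goal axes [  77.6  -144.64    9.  ] turn [-31.3  -0.1  -0.5]
```

View pics/t2.png

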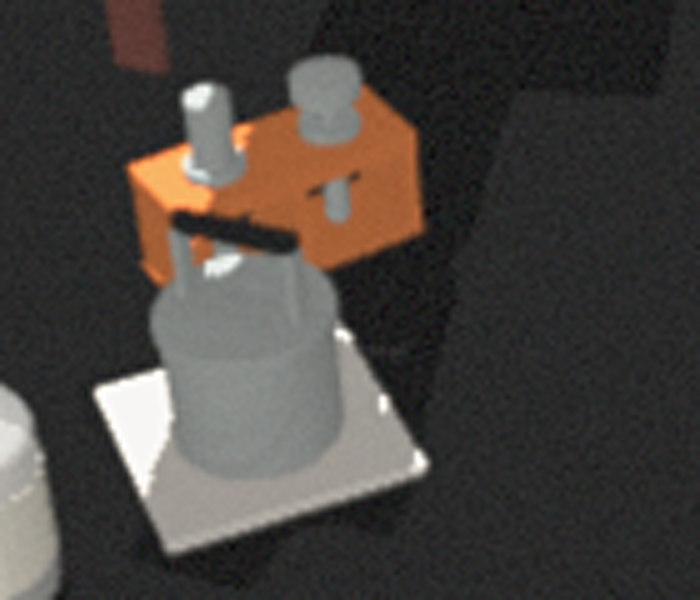

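The canister stands upright on the tile at (255,370). Now the pin: jaws along 12°, across the rack.

Request:
carry_out(commands=[[0,0,0,-9.4,0,0],[0,0,0,-9.4,0,0],[0,0,0,-9.4,0,0],[0,0,0,-9.4,0,0],[0,0,0,-9.4,0,0],[0,0,0,-9.4,0,0]])

```text
t: 11.25
ee_pos: [590.1, -291.0, 238.7]
orientation: [1.03, 1.319, -1.029]
ft_force: [-0.8, -0.5, -0.3]
width: 87.5
```

```bash
python3 -c "
from h import *
go(451.5,-269.5,170,12)
import pickle
T=pickle.load(open('i0.pkl','rb'))['top']
t=lambda u,v,z:atz(T,185+(u+.5)/3.6-.5,155+(v+.5)/3.6-.5,z)
for a,b,z in(((76,27),(28,238),62),((76,27),(345,77),62),((43,322),(250,364),90),((55,256),(43,322),90),((356,92),(316,285),103)):
  d=t(*b,z)-t(*a,z);print(t(*a,z),t(*b,z),np.degrees(np.arctan2(d[1],d[0])))"
```

```text
t 11.25 pos [ 590.12 -291.02  238.67] yaw 13.902126598688179 F [-0.83 -0.54 -0.26] w 87.45354045280399 q [-0.48  0.46  1.54  0.    1.15 -0.72]
shift tool now [  69.19 -129.23  -53.91] in goal axes [  68.67 -131.12  -49.87] turn [ 1.9  -0.23  0.14]
[748.53 265.82  62.  ] [556.03 305.22  62.  ] 168.43329863914227
[748.53 265.82  62.  ] [702.68  20.34  62.  ] -100.58091870221436
[481.3  283.96  90.  ] [445.11 102.58  90.  ] -101.28416065174333
[538.96 274.69  90.  ] [481.3  283.96  90.  ] 170.86331891137635
[682.78  10.38 103.  ] [513.68  44.91 103.  ] 168.45655963676
```

Request:
carry_out(commands=[[0,-0.03,-0.012,1.9,0,0],[0,-0.035,-0.013,0,0,0],[0,-0.035,-0.013,0,0,0],[0.01,-0.022,-0.008,0,0,0],[0.025,-0.008,-0.003,0,0,0],[0.025,0,0,0,0,0],[0.005,0,0,0,0,0],[0,0,0,0,0,0]])

```text
t: 12.25
ee_pos: [441.8, -266.6, 162.9]
orientation: [1.054, 1.323, -1.057]
ft_force: [-1.6, -0.6, 0.6]
width: 87.6
```

```bash
python3 -c "
from h import *
go(451.5,-269.5,80,12)"
```

```text
t 12.25 pos [ 441.85 -266.57  162.94] yaw 12.077358967535446 F [-1.57 -0.63  0.62] w 87.60005317335649 q [-0.57  0.36  1.9   0.    0.9  -0.78]
shift tool now [82.72 10.02  6.14] in goal axes [82.94  8.83  4.87] turn [ 0.07 -0.86  0.83]
```

Request:
carry_out(commands=[[0,0.009,0.005,0,-0.8,0.8],[0.015,0,0,0,0,0],[0.025,0,0,0,0,0],[0.02,0,0,0,0,0],[0.01,0,0,0,0,0],[0,0,0,0,0,0]])

```text
t: 13.0
ee_pos: [455.0, -270.7, 91.0]
orientation: [1.052, 1.296, -1.05]
ft_force: [0.4, 0.3, -0.1]
width: 87.7
```

```bash
python3 -c "
from h import *
go(451.5,-269.5,80,12)"
```

```text
t 13.0 pos [ 454.98 -270.75   91.01] yaw 12.125426393409615 F [ 0.42  0.35 -0.14] w 87.68619955783501 q [-0.56  0.48  1.93  0.    0.73 -0.77]
shift tool now [10.99 -3.19 -1.99] in goal axes [11.01 -3.15 -1.94] turn [ 0.13  0.2  -0.24]
```

Request:
carry_out(commands=[[0.005,-0.003,-0.002,0,0,0],[0.005,0,0,0,0,0],[0,0,0,0,0,0]])

```text
t: 13.38
ee_pos: [452.2, -269.8, 81.6]
orientation: [1.052, 1.294, -1.05]
ft_force: [-0.6, -0.5, 0.5]
width: 87.7
```

Request:
carry_out(commands=[[0,0,0,0,0,0],[0,0,0,0,0,0],[0,0,0,0,0,0],[0,0,0,0,0,0],[0,0,0,0,0,0],[0,0,0,0,0,0],[0,0,0,0,0,0],[0,0,0,0,0,0]], grip=1)

```text
t: 14.38
ee_pos: [452.6, -270.2, 82.4]
orientation: [1.052, 1.293, -1.049]
ft_force: [-1.0, -0.1, 0.2]
width: 23.6
```

```bash
python3 -c "
from h import *
go(451.5,-269.5,80,12)"
```

```text
t 14.375 pos [ 452.59 -270.17   82.36] yaw 12.126139486360737 F [-0.99 -0.08  0.17] w 23.592273314565244 q [-0.56  0.49  1.94  0.    0.71 -0.77]
shift tool now [ 2.34 -0.94 -0.9 ] in goal axes [ 2.36 -0.93 -0.89] turn [ 0.13  0.34 -0.38]
```

Request:
carry_out(commands=[[-0.01,0,0,0,0.3,-0.3],[-0.025,0,0,0,0,0],[-0.035,0,0,0,0,0],[-0.04,0,0,0,0,0],[-0.025,0,0,0,0,0],[-0.005,0.01,-0.02,0,0,0],[0,0.01,-0.033,0,0,0],[0,0.013,-0.043,0,0,0]])

```text
t: 15.38
ee_pos: [465.2, -169.2, 231.2]
orientation: [1.056, 1.298, -1.054]
ft_force: [0.2, 0.5, -1.8]
width: 23.5
```

Request:
carry_out(commands=[[0,0.013,-0.043,0,0,0],[0,0.013,-0.043,0,0,0],[0,0.013,-0.043,0,0,0],[0,0.013,-0.043,0,0,0],[0,0.013,-0.043,0,0,0],[0,0.013,-0.043,0,0,0],[0,0.008,-0.025,0,0,0],[0,0,0,0,0,0]])

```text
t: 16.38
ee_pos: [491.1, 137.5, 236.6]
orientation: [1.056, 1.296, -1.049]
ft_force: [0.7, 0.1, -1.8]
width: 23.7
```

```bash
python3 -c "
from h import *
go(492,188.8,215,12)"
```

```text
t 16.375 pos [491.05 137.52 236.61] yaw 12.008099560603279 F [ 0.65  0.12 -1.78] w 23.659390439632954 q [ 0.25  0.23  1.87 -0.    1.03  0.04]
shift tool now [ 21.63  11.46 -49.99] in goal axes [ 21.61  11.59 -49.97] turn [ 0.01  0.06 -0.36]
```

```bash
python3 -c "
from h import *
im=shot('scene');p=proj(im,[492,188.8,110])[0];print(p)
u,v=int(p[0]),int(p[1]);print(u-50,v-45)
crop(im,u-50,v-45,u+50,v+30,8,'pics/s.png')
cv2.imwrite('pics/_s.png',im['pixels'])
import pickle;pickle.dump(im,open('i1.pkl','wb'))
ax=np.radians(-11.2);X=np.array([np.cos(ax),np.sin(ax),0]);Y=np.array([-X[1],X[0],0]);c=np.array([492,188.8,110])
for q in [c]+[c+21*(a*X+b*Y) for a,b in((1,1),(1,-1),(-1,-1),(-1,1))]: print((proj(im,q)[0]-[u-50,v-45]+.5)*8-.5)
"
```

```text
[321.99524157 179.53618484]
271 134
[411.46193252 367.78947874]
[486.47030871 389.36110759]
[373.42585388 403.54298324]
[337.7042999  346.58147994]
[448.42335333 333.04528986]
```

View pics/s.png

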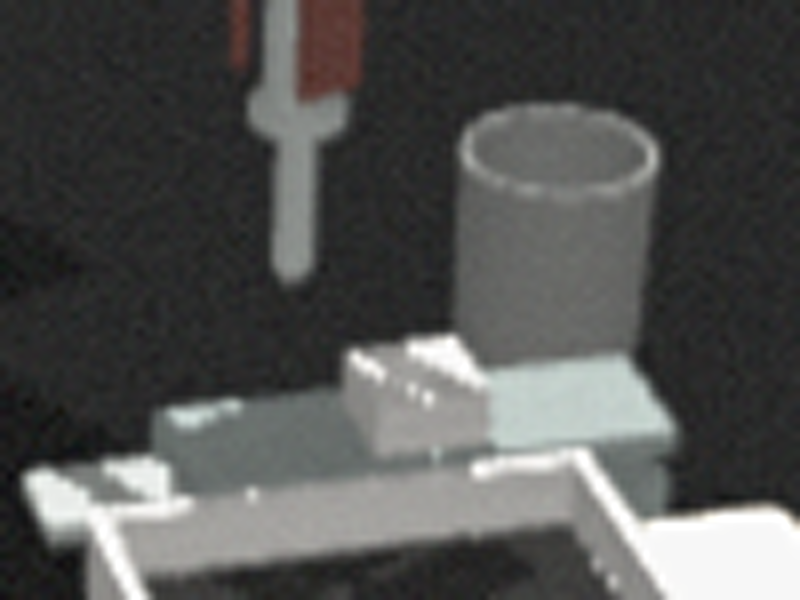

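The pin hangs straight with its tip at (292,281). The sleeve top corners are at (343,350), (455,337), (488,386) and (375,403), within a millimetre or two of the prediction. I'll check the pin's offset in the grip.

```bash
python3 -c "
from h import *
import pickle
im=pickle.load(open('i1.pkl','rb'))
f=lambda q:(proj(im,q)[0]-[271,134]+.5)*8-.5
o=ctrl.get_obs();p=o['ee_pos'];R=cv2.Rodrigues(o['orientation'])[0]
for d,r in((0,5),(60,17)): print(f(p+R@[76.4-d,0,0]))
print(f(p+R@[76.4,0,0]+[0,1,0])-f(p+R@[76.4,0,0]), f(p+R@[76.4,0,0]+[1,0,0])-f(p+R@[76.4,0,0]))
go(492.3,189.7,200,12)
"
```

```text
[286.34629894 272.72815021]
[291.71473596 116.36098898]
[ 2.54833007 -0.57981963] [1.35729656 1.24850085]
t 16.425 pos [490.9  136.65 236.52] yaw 11.965129572306347 F [ 0.48 -0.72 -0.73] w 23.717661126934253 q [ 0.25  0.23  1.87 -0.    1.03  0.04]
shift tool now [ 36.53  12.15 -51.65] in goal axes [ 36.52  12.4  -51.6 ] turn [-0.04  0.07 -0.34]
```

Request:
carry_out(commands=[[0,0.004,-0.018,0,0,-0.3],[0.005,0.004,-0.018,0,0,0],[0.01,0.003,-0.012,0,0,0],[0.012,0,0,0,0,0],[0.003,0,0,0,0,0],[0,0,0,0,0,0]])

```text
t: 17.18
ee_pos: [491.1, 186.4, 203.7]
orientation: [1.054, 1.299, -1.058]
ft_force: [0.7, 0.1, -0.7]
width: 23.8
```

```bash
python3 -c "
from h import *
go(492.2,189,194,12)"
```

```text
t 17.175 pos [491.05 186.45 203.66] yaw 11.81325926271722 F [ 0.74  0.15 -0.74] w 23.7833594074831 q [ 0.34  0.3   1.86 -0.    0.98  0.14]
shift tool now [ 9.65  1.67 -2.28] in goal axes [ 9.66  1.65 -2.26] turn [-0.19  0.12  0.12]
```

Request:
carry_out(commands=[[0.004,0.0015,-0.0022,-0.2,0,0],[0.003,0,0,0,0,0],[0,0,0,0,0,0],[0,0,0,0,0,0]])

```text
t: 17.68
ee_pos: [492.6, 188.5, 196.7]
orientation: [1.052, 1.3, -1.056]
ft_force: [0.5, 0.0, -0.6]
width: 23.6
```

```bash
python3 -c "
from h import *
go(492.2,189,152,12)
im=shot('scene');crop(im,271,134,371,209,8,'pics/s2.png')"
```

```text
t 17.675 pos [492.63 188.46 196.71] yaw 11.963423564933436 F [ 0.5   0.05 -0.63] w 23.597488787144243 q [ 0.34  0.32  1.87 -0.    0.96  0.14]
shift tool now [44.7  -0.26 -0.7 ] in goal axes [44.71 -0.3  -0.62] turn [-0.04  0.11  0.06]
```

View pics/s2.png

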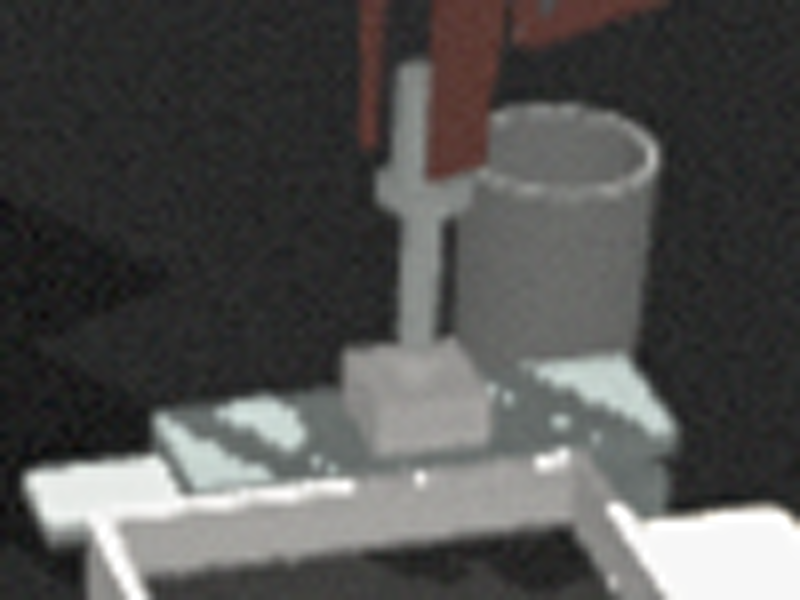

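The tip at (417,350) is directly above the sleeve mouth at (416,370), so they are aligned within about a millimetre. I'll descend.

Request:
carry_out(commands=[[0.004,0,-0.0005,0,0,0],[0.005,0,0,0,0,0],[0.005,0,0,0,0,0],[0.004,0,0,0,0,0],[0,0,0,0,0,0]])

```text
t: 18.35
ee_pos: [492.7, 189.0, 177.4]
orientation: [1.052, 1.3, -1.055]
ft_force: [0.3, -0.1, -1.6]
width: 23.1
```

```bash
python3 -c "
from h import *
go(492.2,189,154,12)"
```

```text
t 18.35 pos [492.65 188.96 177.44] yaw 11.9733560670156 F [ 0.33 -0.06 -1.63] w 23.070294205261433 q [ 0.34  0.34  1.88 -0.    0.92  0.14]
shift tool now [23.44 -0.42 -0.18] in goal axes [23.44 -0.44 -0.13] turn [-0.03  0.12  0.04]
```

No contact force and 9 mm into the bore.

Request:
carry_out(commands=[[0.004,0,0,0,0,0],[0.005,0,0,0,0,0],[0.005,0,0,0,0,0],[0.004,0,0,0,0,0],[0.002,0,0,0,0,0],[0,0,0,0,0,0]])

```text
t: 19.1
ee_pos: [492.7, 188.9, 156.0]
orientation: [1.052, 1.3, -1.055]
ft_force: [0.2, 0.3, -1.1]
width: 23.1
```

Request:
carry_out(commands=[[0.002,0,0,0,0,0],[0.001,0,0,0,0,0]])

```text
t: 19.35
ee_pos: [492.9, 189.0, 153.2]
orientation: [1.053, 1.299, -1.055]
ft_force: [-1.0, -1.1, 4.9]
width: 23.2
```

Request:
carry_out(commands=[[0,0,0,0,0,0],[0,0,0,0,0,0],[0,0,0,0,0,0],[0,0,0,0,0,0],[0,0,0,0,0,0],[0,0,0,0,0,0]], grip=0)

```text
t: 20.1
ee_pos: [493.1, 189.2, 153.6]
orientation: [1.053, 1.299, -1.054]
ft_force: [0.6, -0.3, 1.0]
width: 79.7
```

Request:
carry_out(commands=[[-0.01,0,0,0,0,0],[-0.025,0,0,0,0,0],[-0.035,0,0,0,0,0],[-0.02,0,0,0,0,0],[0,0,0,0,0,0]])

```text
t: 20.72
ee_pos: [493.2, 189.3, 248.4]
orientation: [1.054, 1.299, -1.054]
ft_force: [-0.6, -0.8, -0.2]
width: 87.9
```

```bash
python3 -c "
from h import *
import pickle
go(598,-20,230,79)
im=shot('scene');t=shot('top');pickle.dump((im,t),open('i2.pkl','wb'))
a=cv2.resize(im['pixels'][134:214,265:365],None,fx=4,fy=5);b=cv2.resize(t['pixels'][155:255,185:290],(400,400),interpolation=cv2.INTER_CUBIC)
cv2.imwrite('pics/c.png',np.hstack([cv2.resize(im['pixels'][134:234,265:365],(400,400),interpolation=cv2.INTER_CUBIC),b]))"
```

```text
t 20.725 pos [493.18 189.34 248.42] yaw 11.965930947198618 F [-0.59 -0.79 -0.24] w 87.88218800870193 q [ 0.35  0.25  1.82 -0.    1.07  0.14]
shift tool now [ 18.86  59.12 226.5 ] in goal axes [  18.42 -185.5   142.84] turn [-67.03   0.12  -0.01]
```

View pics/c.png

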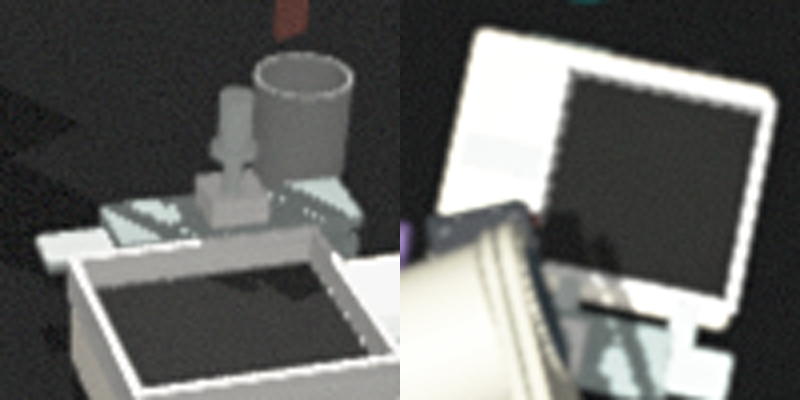

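The pin stands in the sleeve on the rail, at left (235,120). Next I close the fingers and go to the platform's -y face.

Request:
carry_out(commands=[[0,0,0,8,0,0],[0,0,0,8,0,0],[0,0,0,7.2,0,0],[0,0,0,0,0,0]], grip=1)

```text
t: 21.32
ee_pos: [489.3, 188.0, 241.6]
orientation: [1.351, 1.106, -1.37]
ft_force: [-0.5, -0.1, 0.5]
width: 51.5
```

```bash
python3 -c "
from h import *
go(592,-8,200,-11.2)"
```

```text
t 21.325 pos [489.35 187.96 241.63] yaw -11.876604825505447 F [-0.49 -0.14  0.5 ] w 51.464494827695596 q [ 0.35  0.26  1.83 -0.    1.07  0.55]
shift tool now [ 41.7  141.12 170.34] in goal axes [ 41.63 138.76 172.29] turn [-0.67  0.41  0.47]
```

Request:
carry_out(commands=[[0,0.02,0.025,-0.6,0.4,0.4],[0,0.032,0.04,0,0,0],[0,0.032,0.04,0,0,0],[0,0.032,0.04,0,0,0],[0.01,0.015,0.02,0,0,0],[0.02,0,0,0,0,0],[0.01,0,0,0,0,0],[0,0,0,0,0,0]])

```text
t: 22.32
ee_pos: [586.7, -5.0, 194.4]
orientation: [1.33, 1.129, -1.343]
ft_force: [0.2, -0.0, 0.1]
width: 0.4
```

```bash
python3 -c "
from h import *
go(592,-8,86,-11.2)"
```

```text
t 22.325 pos [586.74  -4.96 194.35] yaw -9.87982588253321 F [ 0.2  -0.03  0.12] w 0.3820866045181918 q [-0.03  0.41  1.73 -0.    1.01  0.14]
shift tool now [108.3    6.72   1.89] in goal axes [108.35   5.75   1.96] turn [1.32 0.11 0.54]
```

Request:
carry_out(commands=[[0.01,0.006,0.002,1.3,0,0.5],[0.025,0,0,0,0,0],[0.03,0,0,0,0,0],[0.02,0,0,0,0,0],[0.01,0,0,0,0,0],[0,0,0,0,0,0]])

```text
t: 23.08
ee_pos: [595.7, -6.6, 98.1]
orientation: [1.353, 1.105, -1.346]
ft_force: [0.8, -0.5, -0.2]
width: 0.4
```

```bash
python3 -c "
from h import *
go(595,10,86,-11.2)"
```

```text
t 23.075 pos [595.74  -6.62  98.14] yaw -11.118802493023189 F [ 0.76 -0.54 -0.17] w 0.3921302831411178 q [-0.03  0.54  1.78 -0.    0.82  0.17]
shift tool now [ 12.1   -4.02 -16.18] in goal axes [ 12.14  -3.95 -16.16] turn [ 0.08  0.06 -0.42]
```

Request:
carry_out(commands=[[0.006,0,-0.006,0,0,0],[0.004,0,-0.006,0,0,0],[0,0,-0.004,0,0,0],[0,0,-0.003,0,0,0],[0,0,-0.002,0,0,0],[0,0,-0.002,0,0,0]])

```text
t: 23.82
ee_pos: [602.5, 17.9, 90.1]
orientation: [1.355, 1.102, -1.342]
ft_force: [-0.2, -0.0, -0.0]
width: 0.3
```

Request:
carry_out(commands=[[0,0,-0.002,0,0,0],[0,0,-0.002,0,0,0],[0,0,-0.002,0,0,0],[0,0,-0.002,0,0,0],[0,0,-0.002,0,0,0]])

```text
t: 24.45
ee_pos: [604.2, 26.3, 90.2]
orientation: [1.353, 1.1, -1.344]
ft_force: [-0.5, -4.1, 2.1]
width: 0.5
```

Request:
carry_out(commands=[[0,0,-0.002,0,0,0],[0,0,-0.002,0,0,0],[0,0,-0.002,0,0,0],[0,0,-0.002,0,0,0],[0,0,-0.002,0,0,0],[0,0,-0.002,0,0,0],[0,0,-0.002,0,0,0],[0,0,-0.002,0,0,0]])

```text
t: 25.45
ee_pos: [607.6, 42.9, 90.2]
orientation: [1.353, 1.1, -1.343]
ft_force: [1.1, -5.4, 0.7]
width: 0.8
```

Request:
carry_out(commands=[[0,0,-0.0014,0,0,0],[0,0,-0.0014,0,0,0],[0,0,-0.0014,0,0,0],[0,0,-0.0014,0,0,0],[0,0,-0.0014,0,0,0],[0,0,-0.0014,0,0,0],[0,0,-0.0014,0,0,0],[0,0,-0.0014,0,0,0]])

```text
t: 26.45
ee_pos: [610.0, 54.7, 90.2]
orientation: [1.353, 1.1, -1.343]
ft_force: [-0.4, -4.3, 1.8]
width: 0.4
```

Request:
carry_out(commands=[[0,0,-0.0014,0,0,0],[0,0,-0.0014,0,0,0],[0,0,-0.0014,0,0,0],[0,0,-0.0014,0,0,0],[0,0,-0.0014,0,0,0],[0,0,-0.0014,0,0,0],[0,0,-0.0014,0,0,0],[0,0,-0.0014,0,0,0]])

```text
t: 27.45
ee_pos: [612.6, 67.0, 90.2]
orientation: [1.354, 1.1, -1.343]
ft_force: [0.2, -3.0, 1.1]
width: 0.3
```

Request:
carry_out(commands=[[0,0,-0.0014,0,0,0],[0,0,-0.0014,0,0,0],[0,0,-0.0014,0,0,0],[0,0,-0.0014,0,0,0],[0,0,-0.0014,0,0,0],[0,0,-0.0014,0,0,0],[0,0,-0.0014,0,0,0],[0,0,-0.0014,0,0,0]])

```text
t: 28.45
ee_pos: [613.8, 73.3, 90.3]
orientation: [1.345, 1.096, -1.347]
ft_force: [-0.6, -11.2, 3.7]
width: 0.7
```

The force rose to 11 N and motion stalled, so the pin has probably dropped. I'll back off and look.

Request:
carry_out(commands=[[0,0,0.005,0,0,0],[0,0,0.01,0,0,0],[0,0,0.015,0,0,0],[-0.02,0,0.01,0,0,0],[-0.04,0,0,0,0,0],[-0.04,0,0,0,0,0],[-0.02,0,0,0,0,0]])

```text
t: 29.32
ee_pos: [603.3, 32.1, 216.2]
orientation: [1.348, 1.098, -1.349]
ft_force: [1.0, 0.1, 0.4]
width: 0.8
```

```bash
python3 -c "
from h import *
go(492.2,189,240,-11.2)
im=shot('scene');crop(im,271,134,371,209,8,'pics/p.png')
f=lambda q:(proj(im,q)[0]-[271,134]+.5)*8-.5
for h in(0,6,46,27,73): print(h,f([492.2,189.5,110+h]))"
```

```text
t 29.325 pos [603.26  32.13 216.24] yaw -11.129908327529746 F [0.97 0.09 0.36] w 0.8370389756908068 q [ 0.04  0.4   1.69 -0.01  1.05  0.24]
shift tool now [ -26.05 -139.04 -132.27] in goal axes [ -23.76 -139.41 -132.31] turn [ 0.07  0.47 -0.5 ]
0 [413.45 367.63]
6 [414.28 353.  ]
46 [419.89 253.87]
27 [417.21 301.31]
73 [423.77 185.35]
```

View pics/p.png

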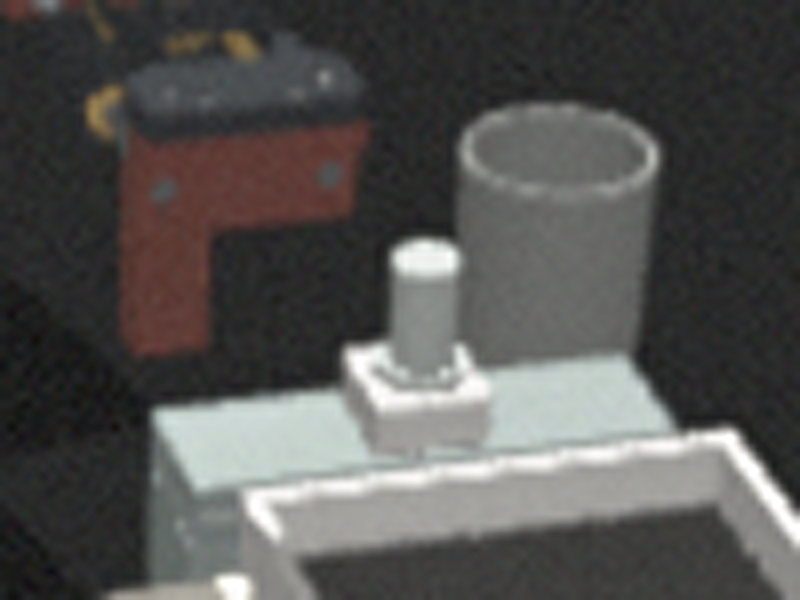

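```bash
python3 -c "
from h import *
im=shot('scene');crop(im,80,120,400,330,2.5,'pics/f.png')"
```

```text
(no output)
```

View pics/f.png

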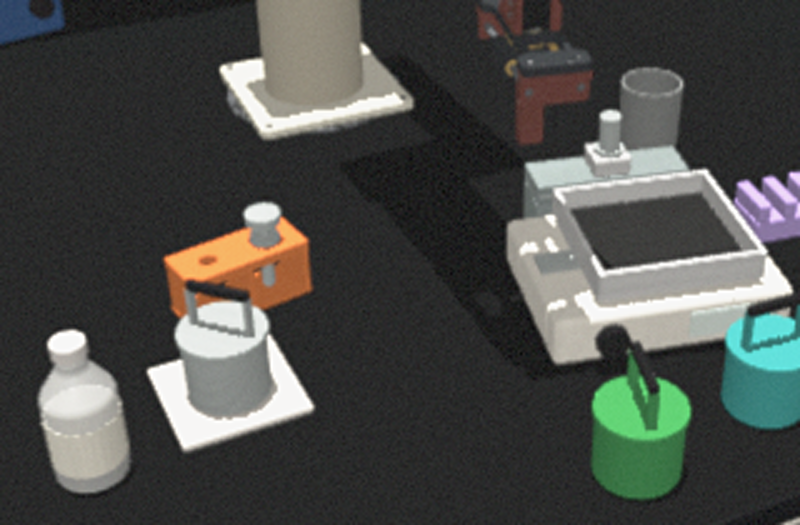

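The canister is upright on the tile (228,360), the pin is home (608,135), the plug is still in the rack (263,225), and the gripper is free. Handing in.

```bash
python3 -c "
from workcell import ctrl
print(ctrl.close_job())"
```

```text
the job is handed in; nothing more can be done
None
```

The job is done and handed in at about 29 s of the 72 s allowed.

- **Canister:** I lifted it by the handle and set it upright on the white tile. I raised it about 1 mm before opening the fingers and the wrist still showed its weight, so it dropped about that much on release. Contact force while lowering peaked at about 9 N in the readings.
- **Lock pin:** I took the straight-grip pin from the rack and stood it in the sleeve. I then pushed the platform about 48 mm in +y until the force rose from about 4 N to 11 N and it stopped, at an estimated offset of +3 mm.
- **Last checks:** The final pictures show the pin's collar down on the sleeve. Its top sits about 6 pixels lower in the 8x crop (2–3 mm) than I predicted for fully home, which is within my calibration and reading error. I judged this by eye and did not press on the pin to test it. The plug is still in the rack, the bottle and look-alikes look undisturbed, and the gripper is clear of everything.

No check failed.

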